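Brake the turntable and hover a valve over the receiver's socket

ROBOT

A 7-joint arm with a two-finger parallel gripper is mounted at the origin on the work surface. World frame = base frame: x ahead of the robot, y to its left, z up, the work surface at z = 0. Lengths are in m, angles in rad, forces in N, time in s.
With the tool pointing down it reaches from about 0.4 to 0.85 m from the base axis. Payload 10.4 kg.
Tool frame: the origin (TCP) lies between the finger pads; the fingertips stand manip.tip_extent ahead of it and the grasp point (between the pads) lies 6 mm ahead of it (manip.tip_extent is the distance from the TCP to the fingertips, in m); z points along the fingers, y is the line along which they close (so a half turn about z gives the same grasp; the last joint's range is limited). The gripper opens to 85 mm and grips with 20 to 120 N. Pads are 22 mm wide; open, the fingers measure 114 mm over their backs; the gripper's body (76 mm by 85 mm) begins 54 mm behind the grasp point. The pads swing forward as they close: fully open they stand 13 mm farther back than shut.
Start: joints at [-1.177, 0.332, -0.065, 1.46, 0.022, 1.35, -0.088], TCP at [0.253, 0.572, 0.256] pointing down, gripper open.
Joint ranges: [-2.6, 2.6], [-0.5, 2.12], [-1.47, 1.34], [0.16, 2.42], [-1.27, 4.41], [0.06, 2.06], [-2.6, 2.6]. Speed limits (rad/s): [2.22, 2.22, 2.79, 2.79, 3.14, 3.14, 3.14].

INTERFACE

Orientations are given as a unit quaternion [x, y, z, w].
In Python, from workcell import get_obs, optics, workorder, manip gives the robot as it stands.
- The arm moves only by the tool jog_arm, never from a script. Its argument "increments" is a list of rows, each a list of 7 numbers: the shift along the tool's x, y, z in m, then the turn, a rotation vector about the tool's x, y, z in rad, then the opening, from -1 (shut) to 1 (fully open). A call has 1 to 5 rows; each row is the pose to reach, as a shift and turn from the pose commanded when the call began, along the tool's axes at that moment; what a row does not reach only later rows make up. A row lasts 1/12 s, in which the tool goes at most 41.7 mm and 7.16 degrees, less where a joint would pass 70% of its speed; a pose out of reach is approached as far as the arm can. A call with a gripper value outside its range is refused whole. The fingers move at their own pace and stop on an object; "grip_force" is the grip in N (left out, the last holds). Time passes only in rows, so rows that repeat a pose let the fingers close. It gives the time, the measured TCP pose, the force, the opening and the grip force at its end, in the units of the state.
- get_obs(): the state, without advancing time (a new reading comes with each control period).
- optics.camera(name): name is "scene" or "top" or "wrist"; returns a dict with "color" (400x640x3 uint8, red, green, blue), "depth" (400x640 float32, m along the optical axis (not along the pixel's ray), 0 where there is no reading), "K" (3x3 intrinsics, pixels), "k1" (the pictures are not rectified: a ray, as slopes to the right and down, at radius r is drawn at 1 + k1 r^2 times it, then the intrinsics apply), "R" (3x3) and "t" (3): a world point X has camera coordinates R X + t. Camera axes: x right, y down, z forward; pixel columns grow to the right and rows downward; lengths in m; the calibration is good to about 2 mm. A picture is of the moment at which its call begins.
- workorder.hand_in(): hands the job in; it is judged then, once.
The state is a dict: "clock": time; "joint_pos": joint angles; "joint_velocities": joint speeds; "tau": joint torques, N m; "position": TCP position; "ee_rot": TCP orientation; "ft_force": force on the tool from outside, world axes, zero at the start; "torque": the same for the moment, N m; "grip_width": opening from 0.0 (shut) to 1.0 (fully open); "grasp_force": force on a finger pad.
Only numpy, scipy, OpenCV 4.12 (cv2) and the standard library are available. Lean on these libraries where they do the work, as an engineer would, in place of code of your own. Each camera call takes 0.05 s, during which the arm holds its last target. There are 200 camera calls.

TASK

Push the turntable's brake lever all the way over, away from the robot, to its notch, then press the pawl button in front of it fully down and let it spring back. After that pick up the taller of the two valves, carry it over the lever and the receiver's raised side rails without letting it touch them, and stop with its oblong base hovering about 1 cm above the receiver's oblong socket, upright, centred and turned to match it. Finish while still holding the valve there: do not insert it or let it go, do not turn the turntable, and leave the other things where they stand.

Things in the scene. Friction and masses are not known exactly. Their poses are not given: they have to be found in the camera images.
- tall_valve: The taller valve, to be carried: black oblong base 46 (its x) x 28 (its y) x 20 mm high, and on it a smoky glass bulb, a cylinder 30 mm in diameter from 20 to 80 mm above the underside, with a dome to 92 mm. Loose, 50 to 100 g. Origin: centre of the base's underside, z up. Grip the glass from above at about 55 mm up, any yaw. Its base is the same after a half turn.
- squat_valve: The other valve, not used: same 46 x 28 x 20 mm base, thicker bulb 36 mm in diameter, only 62 mm high in all. Origin: centre of its underside. The two valves may stand in either place.
- socket (a point): The target: centre of the mouth (top edge) of the oblong socket, a black collar 8 mm high on the receiver's deck, outside 62 x 44 mm, opening 50 (its x) x 32 mm (its y), z up. The mouth is 89 mm above the desk.
- deck (a point): The receiver, a crackle-finished box, 170 (its x) x 120 mm (its y), on the round turntable (216 mm in diameter), which turns if pushed. This point: centre of its deck, 81 mm above the desk, axes as the socket's; socket 35 mm from the middle towards +x; 4 mm side rails along both long edges up to 107 mm above the desk, transformer and coil can at the -x end up to 105 mm.
- turntable_base: Fixed cast aluminium foot of the turntable, origin on the desk under the turntable's axis, x is the way the brake lever is pushed (roughly away from the robot), z up. Its flat arm (12 mm high, reaching 200 mm towards its -y, from 120 mm behind to 80 mm ahead along its x) carries lever and button.
- brake (a joint): Angle of the brake lever (rad): 0 leaning 0.5 rad towards the robot, 1.0 at its far stop, leaning 0.5 rad away; the notch takes in everything beyond 0.9. Stiff hinge: stays where it is left, about 1 N at the knob moves it.
- brake_tip (a point): Centre of the 26 mm diameter ball knob at the end of the brake lever (10 mm diameter rod). It swings about a level axis along turntable_base's y, 85 mm away, at turntable_base (0, -165, 34) mm. The knob is about 109 mm above the desk at either end of its swing, 119 mm at mid swing.
- pawl (a joint): Travel of the pawl button (m): 0 up, 0.006 fully down. Springs back; about 5 N pushes it fully down.
- pawl_top (a point): Centre of the pawl button's top face, 24 mm in diameter, about 34 mm above the desk when up, at turntable_base (-90, -165) mm. Presses straight down, in a round housing 40 mm in diameter.
- tall_insulator: White porcelain insulator, ribbed, 48 mm in diameter, 105 mm tall, bystander. Origin: centre of its underside.
- short_insulator: White porcelain insulator, 44 mm in diameter, 45 mm tall, bystander. Origin: centre of its underside.
- valve_puller: Steel valve puller lying flat, 160 x 60 x 12 mm, long along its x, bystander. Origin: centre of its underside.
- screwdriver: Screwdriver lying on the desk, about 200 mm, bystander. Origin: underside.
- mug: White mug, 76 mm in diameter, 85 mm tall, bystander. Origin: centre of its underside.
- tin: Round tin, 60 mm in diameter, 60 mm tall, bystander. Origin: centre of its underside.
Things that resemble listed ones, but are neither listed nor needed, are in the scene too. What is shaped like the tall_valve but green or turquoise is not meant.

How it is judged:
On the way, in this order (a step that is already met when the one before it is completed fails the run):
1. the brake lever is in its notch (value of joint brake above 0.9 rad), for 0.2 s.
2. the pawl button is pressed down (value of joint pawl above 0.0045 m and value of joint brake above 0.9 rad), for 0.1 s.
3. the pawl button has sprung back and the tall valve is lifted clear of the desk in the fingers (value of joint pawl below 0.002 m and height (world z) of tall_valve above 0.05 m and contact force between the fingers and tall_valve above 1 N), for 0.2 s.
At the end, for the whole second after the job is handed in: Held in the fingers at rest, touching nothing else: tall valve's underside 3 to 20 mm above the socket's mouth, within 7 mm of centre, turned within 8 deg (either way round), upright within 7 deg; brake beyond 0.9 rad, button up; socket within 15 mm, other things within 25 mm of their start (value of joint brake above 0.9 rad and value of joint pawl below 0.002 m and horizontal distance between tall_valve and socket below 0.007 m and z of tall_valve in the frame of socket between 0.003 and 0.02 m and angle between the x axis of tall_valve and the x axis of socket, either way round below 0.14 rad and angle between tall_valve's own z axis and vertical below 0.12 rad and contact force between the fingers and tall_valve above 1 N and contact force between tall_valve and turntable_base below 0.05 N and linear speed of tall_valve below 0.02 m/s and distance of socket from where it was at the start of the episode below 0.015 m and distance of each of squat_valve, tall_insulator, short_insulator, valve_puller, screwdriver, mug, tin from where it was at the start of the episode below 0.025 m); the arm keeps its last pose, push and grip.
It fails at once if the carried valve hit the turntable, the receiver or the brake (contact force between tall_valve and turntable_base above 0.5 N).
It fails at once if the turntable was turned (distance of socket from where it was at the start of the episode above 0.015 m).
It fails at once if a bystander was disturbed (distance of any of squat_valve, tall_insulator, short_insulator, valve_puller, screwdriver, mug, tin from where it was at the start of the episode above 0.025 m).
It also fails if it takes over 58 s, if anything falls off the work surface, if the arm or the gripper's body presses on something with over 40 N, if the wrist force passes 120 N, or if a joint passes its speed limit or range.

## Working session

There is one attempt and no reset: what is moved stays moved. The work goes in short steps, Python scripts to look and compute and a tool call to move; the robot and the scene stay as the last step left them, time stands still between calls to the robot, and variables do not carry over. Pictures are saved under pics/ and viewed, at most 10 in all, crops included, and the job is handed in when it is done.

Besides the shell and the picture viewer there is one more tool, called in YAML: its name, and indented under it one key for each argument. jog_arm: Moves the arm, as the interface text tells. Its arguments: {"type":"object","properties":{"increments":{"type":"array"},"grip_force":{"type":"number"}},"required":["increments"]}

```bash
mkdir -p pics; cat > h.py <<'E'
import numpy as np, cv2, pickle
from workcell import get_obs, optics, workorder, manip
def snap(n):
    c=optics.camera(n); pickle.dump(c,open(f'{n}.pkl','wb')); return c
def load(n): return pickle.load(open(f'{n}.pkl','rb'))
def ray(c,u,v):
    K=c['K']; d=np.array([(u-K[0,2])/K[0,0],(v-K[1,2])/K[1,1]]); s=d.copy()
    for _ in range(20): s=d/(1+c['k1']*(s@s))
    return np.array([s[0],s[1],1.])
def atz(c,u,v,z):
    d=c['R'].T@ray(c,u,v); o=-c['R'].T@c['t']; return o+d*(z-o[2])/d[2]
def dep(c,u,v):
    return c['R'].T@(ray(c,u,v)*c['depth'][int(v),int(u)]-c['t'])
def cloud(c):
    v,u=np.mgrid[0:400,0:640]; K=c['K']
    d=np.stack([(u-K[0,2])/K[0,0],(v-K[1,2])/K[1,1]],-1); s=d
    for _ in range(20): s=d/(1+c['k1']*(s**2).sum(-1,keepdims=True))
    p=np.concatenate([s,np.ones_like(s[...,:1])],-1)*c['depth'][...,None]
    return (p-c['t'])@c['R']
E
python3 - <<'E'
from h import *
for n in('top','scene'):
    c=snap(n); cv2.imwrite(f'pics/{n}0.png',cv2.resize(c['color'][...,::-1],(800,500)))
    print(n,-c['R'].T@c['t'],c['R'][2],c['k1'])
print(get_obs(), manip.tip_extent)
E
```

```text
top [0.35551724 0.00993891 1.10993804] [ 0.21451842  0.008257   -0.97668504] 0.030568496135414062
scene [ 1.0704365  -0.35063022  0.8901997 ] [-0.48453194  0.37123591 -0.79209387] -0.060743819795639024
{'clock': 0.1, 'joint_pos': array([-1.17658171,  0.33282015, -0.06465713,  1.46084144,  0.02159288,
        1.34989318, -0.08848381]), 'joint_velocities': array([-1.03427110e-03,  5.67701049e-05, -8.83268494e-04, -4.78851480e-03,
        1.92842261e-04, -2.64264075e-05,  4.78149461e-04]), 'tau': array([ 1.11869300e-03, -6.26746058e+01,  4.87785065e-02, -3.92433393e+01,
        1.61521405e-02,  7.03046360e-03, -3.71603718e-06]), 'position': array([0.25293389, 0.57121001, 0.25559578]), 'ee_rot': array([ 2.06905326e-01,  9.78360764e-01, -6.25731091e-04, -1.00020714e-04]), 'ft_force': array([ 0.05463092, -0.15799689,  0.03423349]), 'torque': array([ 0.08018381, -0.0350569 , -0.02851551]), 'grasp_force': 0.0, 'grip_width': 1.0025500415145894} 0.025
```

View pics/top0.png

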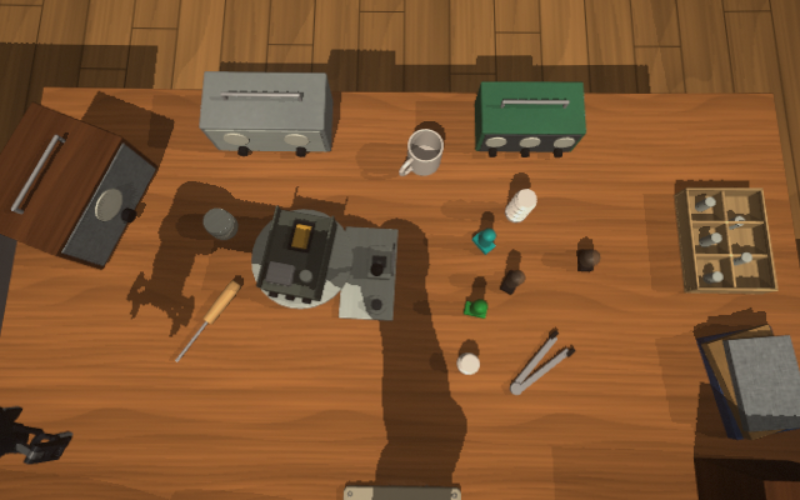

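View pics/scene0.png

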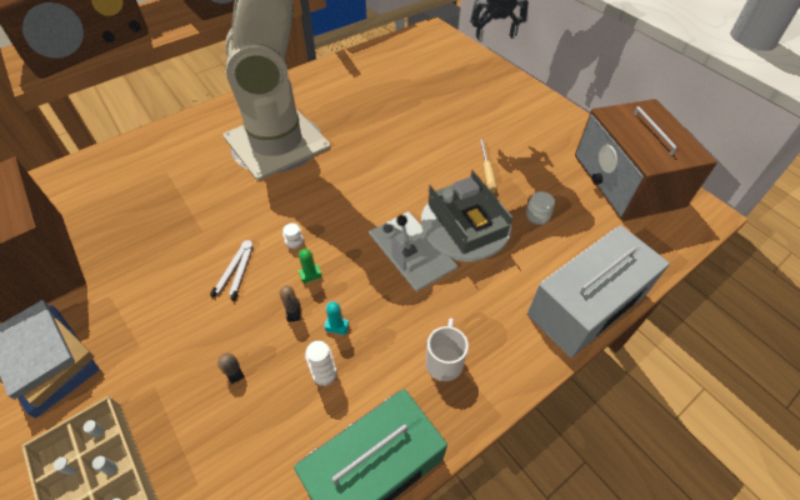

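The top view shows the tall valve at (512,280), the squat one at (588,260), turquoise and green decoys at (486,240) and (476,308). The receiver is at (298,255), the lever knob near (378,262) and the button near (376,304). I'll enlarge the receiver and the valves.

```bash
python3 - <<'E'
from h import *
c=load('top')
# receiver crop x 195-325, y 160-260 ; valves crop x 350-480,y140-260 (native px)
a=cv2.resize(c['color'][160:260,195:325,::-1],None,fx=6,fy=6,interpolation=cv2.INTER_CUBIC)
cv2.imwrite('pics/rec.png',a)
s=load('scene')
b1=cv2.resize(c['color'][185:245,370:430,::-1],(400,400),interpolation=cv2.INTER_CUBIC)
b2=cv2.resize(s['color'][215:275,205:265,::-1],(400,400),interpolation=cv2.INTER_CUBIC)
cv2.imwrite('pics/valv.png',np.hstack([b1,b2]))
E
```

```text
(no output)
```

View pics/rec.png

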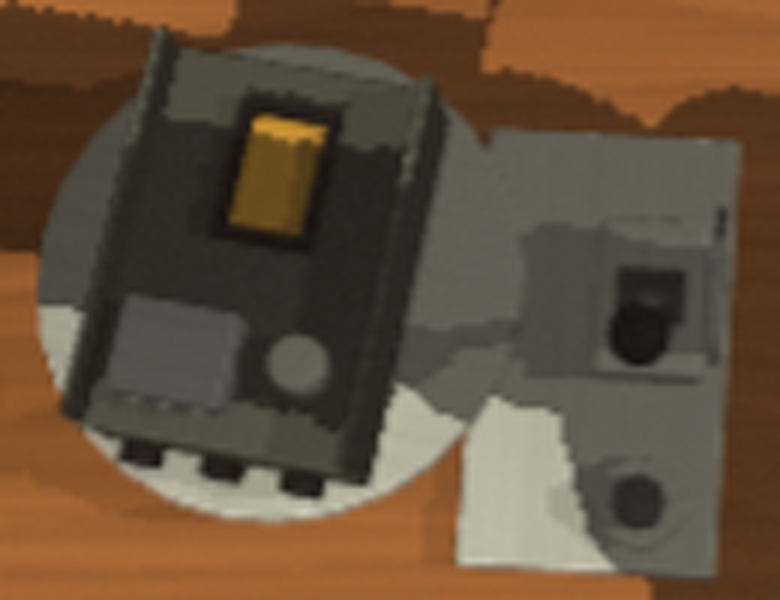

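View pics/valv.png

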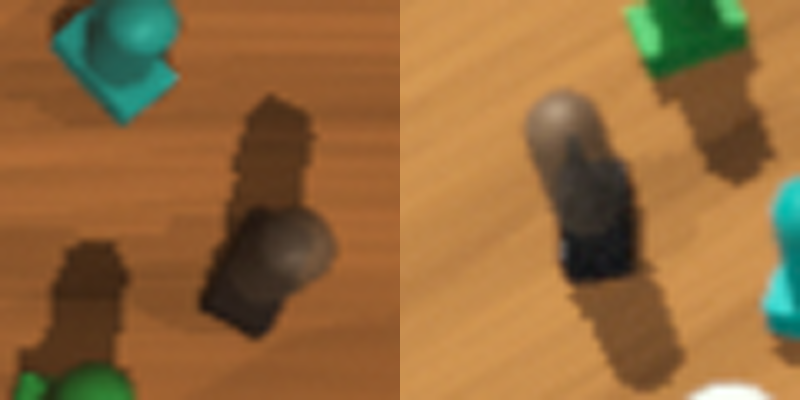

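```bash
python3 - <<'E'
from h import *
np.set_printoptions(precision=4,suppress=True)
c=load('top'); s=load('scene')
R=lambda x,y:(195+(x+.5)/6-.5,160+(y+.5)/6-.5)
V=lambda x,y:(370+(x+.5)/6.667-.5,185+(y+.5)/6.667-.5)
S=lambda x,y:(205+(x-400+.5)/6.667-.5,215+(y+.5)/6.667-.5)
def ang(a,b): d=b-a; return np.degrees(np.arctan2(d[1],d[0])),np.hypot(d[0],d[1])
A=lambda p,z:atz(c,*R(*p),z)
print('collar',[A(p,.089) for p in((243,98),(343,103),(312,250),(215,238))])
print('collar ctr',np.mean([A(p,.089) for p in((243,98),(343,103),(312,250),(215,238))],0))
for a,b in(((65,415),(157,28)),((365,480),(435,80))): print('rail',A(a,.107),A(b,.107),ang(A(a,.107),A(b,.107)))
e=[A(p,.012) for p in((740,145),(717,575),(457,565))];print('arm',e,ang(e[1],e[0]))
print('knob',A((640,335),.109),'button',A((638,500),.034),'depth',dep(c,*R(640,335)),dep(c,*R(638,500)))
b=[atz(c,*V(*p),.0) for p in((198,300),(258,338))];print('vbase',b,ang(*b))
print('dome top view',atz(c,*V(297,245),.077))
b=[atz(s,*S(*p),.0) for p in((568,282),(635,275))];print('scene base',b,ang(*b))
print('dome scene',atz(s,*S(565,130),.077))
P=cloud(c);Q=cloud(s)
for nm,X in(('t',P),('s',Q)):
    X=X.reshape(-1,3); ctr=dep(c,*V(290,245))[:2]
    m=(np.hypot(*(X[:,:2]-ctr).T)<.05)&(X[:,2]>.006);m2=m&(X[:,2]>.025)
    print(nm,m.sum(),X[m].min(0),X[m].max(0),X[m2][:,:2].min(0),X[m2][:,:2].max(0))
    l=X[m&(X[:,2]<.023)]; 
    if len(l)>5: print(cv2.minAreaRect(l[:,:2].astype(np.float32)*1000),len(l))
# deck/rail cloud
X=P.reshape(-1,3);m=(X[:,0]>.3)&(X[:,0]<.75)&(X[:,1]>0.02)&(X[:,1]<.35)&(X[:,2]>.095)&(X[:,2]<.112);print(cv2.minAreaRect(X[m][:,:2].astype(np.float32)*1000))
E
```

```text
collar [array([0.6372, 0.2273, 0.089 ]), array([0.6355, 0.1844, 0.089 ]), array([0.571 , 0.1945, 0.089 ]), array([0.5757, 0.2358, 0.089 ])]
collar ctr [0.6049 0.2105 0.089 ]
rail [0.497  0.2887 0.107 ] [0.6625 0.2615 0.107 ] (np.float64(-9.320230590851617), np.float64(0.16770314837597533))
rail [0.4718 0.1649 0.107 ] [0.6411 0.143  0.107 ] (np.float64(-7.3680104416686065), np.float64(0.1707289985238711))
arm [array([0.6389, 0.0144, 0.012 ]), array([0.4427, 0.0221, 0.012 ]), array([0.4457, 0.1372, 0.012 ])] (np.float64(-2.260938389676127), np.float64(0.19632963265019387))
knob [0.5327 0.0541 0.109 ] button [0.473  0.0568 0.034 ] depth [0.5294 0.0533 0.1277] [0.473  0.0568 0.0342]
vbase [array([ 0.5164, -0.2076,  0.    ]), array([ 0.5012, -0.2314,  0.    ])] (np.float64(-122.60142028536819), np.float64(0.028176121834823698))
dome top view [ 0.5268 -0.2306  0.077 ]
scene base [array([ 0.5386, -0.2506,  0.    ]), array([ 0.5515, -0.2274,  0.    ])] (np.float64(60.7591078209998), np.float64(0.02652277682671187))
dome scene [ 0.5262 -0.229   0.077 ]
t 249 [ 0.487  -0.2583  0.0061] [ 0.5509 -0.1913  0.0956] [ 0.5119 -0.2436] [ 0.5397 -0.2155]
((520.1135864257812, -221.9428253173828), (60.0817985534668, 67.37063598632812), 5.4558539390563965) 80
s 328 [ 0.5119 -0.251   0.0069] [ 0.5535 -0.2073  0.0939] [ 0.5123 -0.2443] [ 0.5427 -0.2145]
((527.599853515625, -228.4776153564453), (27.31246566772461, 47.890403747558594), 61.22175216674805) 87
((570.1022338867188, 218.4853515625), (120.53694152832031, 168.94583129882812), 79.9994125366211)
```

```bash
cat > go.py <<'E'
import sys; from h import *
from scipy.spatial.transform import Rotation as Ro
# go.py x y z psi_deg : increments (tool axes) from measured pose; psi = heading of tool y (mod 180)
x,y,z,psi=map(float,sys.argv[1:5]); o=get_obs(); R=Ro.from_quat(o['ee_rot'])
cur=np.degrees(np.arctan2(*R.as_matrix()[:2,1][::-1])); d=(psi-cur+90)%180-90
if len(sys.argv)>5: d=psi-cur
p=np.radians(cur+d); Y=np.array([np.cos(p),np.sin(p),0]);Z=np.array([0,0,-1.]);T=np.stack([np.cross(Y,Z),Y,Z],1)
np.set_printoptions(precision=4,suppress=True)
print('d',R.as_matrix().T@(np.array([x,y,z])-o['position']),'rv',(R.inv()*Ro.from_matrix(T)).as_rotvec(),'cur psi',cur,'t',o['clock'],'F',o['ft_force'],'q',o['joint_pos'],o['position'])
E
python3 go.py .47 .055 .256 87.7
```

```text
d [-0.4075 -0.3841  0.0001] rv [-0.0013 -0.0002 -0.3767] cur psi 66.11787726078559 t 0.1 F [ 0.0546 -0.158   0.0342] q [-1.1766  0.3328 -0.0647  1.4608  0.0216  1.3499 -0.0885] [0.2529 0.5712 0.2556]
```

jog_arm:
  increments:
    - [-0.4075, -0.384, 0, 0, 0, -0.377, -1]
    - [-0.4075, -0.384, 0, 0, 0, -0.377, -1]
    - [-0.4075, -0.384, 0, 0, 0, -0.377, -1]
    - [-0.4075, -0.384, 0, 0, 0, -0.377, -1]
    - [-0.4075, -0.384, 0, 0, 0, -0.377, -1]
  grip_force: 40

```text
clock: 0.52
position: [0.3339, 0.3779, 0.2559]
ee_rot: [0.019, 1.0, -0.0, -0.0]
ft_force: [0.7, -0.3, 0.5]
grip_width: 0.303
grasp_force: 0.0
```

```bash
python3 go.py .47 .055 .256 87.7
```

```text
d [-0.1485 -0.3174 -0.    ] rv [-0.0002 -0.0004  0.0015] cur psi 87.78471948313863 t 0.5167 F [ 0.6912 -0.3356  0.4682] q [-0.9265  0.0683 -0.0116  1.7746  0.0006  1.2991  0.5938] [0.3339 0.3779 0.2559]
```

jog_arm:
  increments:
    - [-0.1485, -0.317, 0, 0, 0, 0, -1]
    - [-0.1485, -0.317, 0, 0, 0, 0, -1]
    - [-0.1485, -0.317, 0, 0, 0, 0, -1]
    - [-0.1485, -0.317, 0, 0, 0, 0, -1]
    - [-0.1485, -0.317, 0, 0, 0, 0, -1]

```text
clock: 0.93
position: [0.4146, 0.1858, 0.2562]
ee_rot: [0.02, 1.0, 0.0, -0.0]
ft_force: [1.0, 0.1, 0.2]
grip_width: 0.0
grasp_force: 0.0
```

```bash
python3 go.py .468 .055 .18 87.7
```

```text
d [-0.0586 -0.1286  0.0762] rv [ 0.0003 -0.0001  0.0004] cur psi 87.7234745172411 t 0.9333 F [0.9516 0.1238 0.2413] q [-0.7149 -0.0553  0.187   1.8969  0.0104  1.299   1.0001] [0.4146 0.1858 0.2562]
```

jog_arm:
  increments:
    - [-0.059, -0.1285, 0.076, 0, 0, 0, -1]
    - [-0.059, -0.1285, 0.076, 0, 0, 0, -1]
    - [-0.059, -0.1285, 0.076, 0, 0, 0, -1]
    - [-0.059, -0.1285, 0.076, 0, 0, 0, -1]
    - [-0.059, -0.1285, 0.076, 0, 0, 0, -1]

```text
clock: 1.35
position: [0.468, 0.0506, 0.1772]
ee_rot: [0.024, 1.0, -0.002, -0.002]
ft_force: [-0.2, -0.6, -0.1]
grip_width: 0.004
grasp_force: 0.0
```

```bash
python3 go.py .468 .055 .120 87.7; python3 - <<'E'
from h import *
c=snap('scene'); a=cv2.resize(c['color'][140:240,280:430,::-1],None,fx=5,fy=5,interpolation=cv2.INTER_CUBIC); cv2.imwrite('pics/s1.png',a)
E
```

```text
d [0.     0.0046 0.0572] rv [-0.0033 -0.0035 -0.0073] cur psi 87.28331329760863 t 1.35 F [-0.1564 -0.5727 -0.0962] q [-0.5563  0.0488  0.3621  1.9711 -0.0164  1.1291  1.3358] [0.468  0.0506 0.1772]
```

View pics/s1.png

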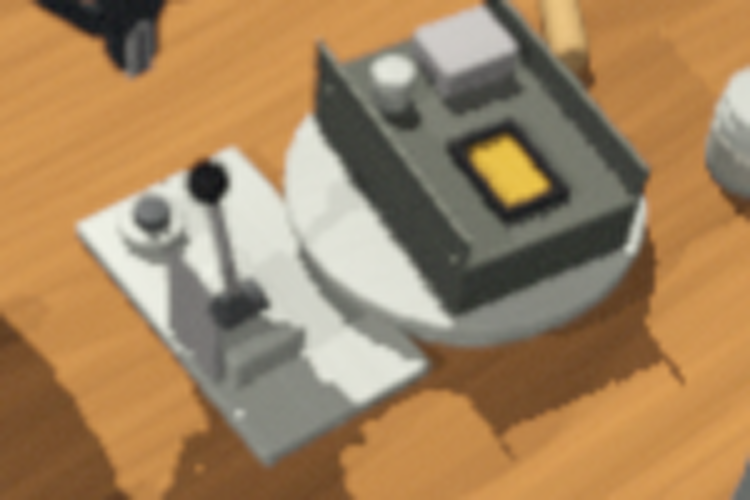

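The scene crop shows the knob at (208,182), the button at (152,215) and the collar corners near (450,138), (512,120), (570,198), (512,222). The gripper tip is at (135,70). I'll check these against my estimates.

```bash
python3 - <<'E'
from h import *
np.set_printoptions(precision=4,suppress=True)
c=load('scene'); C=lambda x,y:(280+(x+.5)/5-.5,140+(y+.5)/5-.5)
q=[atz(c,*C(*p),.089) for p in((450,138),(512,120),(570,198),(512,222))];print(q,np.mean(q,0))
for a,b in((0,3),(1,2)):d=q[b]-q[a];print(np.degrees(np.arctan2(d[1],d[0])))
print('knob',atz(c,*C(208,182),.109),'btn',atz(c,*C(152,215),.034),'tip',atz(c,*C(133,72),.152))
X=cloud(c).reshape(-1,3);m=(abs(X[:,0]-.47)<.15)&(abs(X[:,1]-.05)<.06)&(X[:,2]>.06);print(X[m].min(0),X[m].max(0))
m=(abs(X[:,0]-.57)<.15)&(abs(X[:,1]-.2185)<.1)&(X[:,2]>.095)&(X[:,2]<.112);print(cv2.minAreaRect(X[m][:,:2].astype(np.float32)*1000))
E
```

```text
[array([0.5707, 0.1981, 0.089 ]), array([0.5812, 0.2363, 0.089 ]), array([0.6443, 0.2227, 0.089 ]), array([0.6381, 0.1848, 0.089 ])] [0.6086 0.2105 0.089 ]
-11.187468992590478
-12.120023069518696
knob [0.5298 0.0565 0.109 ] btn [0.4791 0.0537 0.034 ] tip [0.4727 0.0481 0.152 ]
[ 0.3462 -0.0099  0.0601] [0.5941 0.1099 0.5615]
((570.2900390625, 216.69961547851562), (122.67828369140625, 170.37005615234375), 79.77080535888672)
```

jog_arm:
  increments:
    - [0.0, 0.003, 0.03, 0, 0, 0, -1]
    - [0.0, 0.003, 0.056, 0, 0, 0, -1]
    - [0.0, 0.003, 0.056, 0, 0, 0, -1]
    - [-0.02, 0.003, 0.056, 0, 0, 0, -1]
    - [-0.03, 0.003, 0.056, 0, 0, 0, -1]

```text
clock: 1.82
position: [0.4997, 0.0599, 0.1255]
ee_rot: [0.019, 1.0, 0.0, 0.001]
ft_force: [0.8, 0.2, 0.2]
grip_width: 0.004
grasp_force: 0.0
```

```bash
python3 go.py .55 .0525 .12 87.7
```

```text
d [-0.0506 -0.0055  0.0056] rv [0.0006 0.0011 0.0017] cur psi 87.7955361051126 t 1.8167 F [0.8022 0.1618 0.2147] q [-0.5395  0.1852  0.362   1.9508 -0.0772  1.0175  1.3897] [0.4997 0.0599 0.1255]
```

jog_arm:
  increments:
    - [-0.012, -0.004, 0.004, 0, 0, 0, -1]
    - [-0.024, -0.005, 0.004, 0, 0, 0, -1]
    - [-0.036, -0.006, 0.004, 0, 0, 0, -1]
    - [-0.048, -0.006, 0.004, 0, 0, 0, -1]
    - [-0.058, -0.006, 0.004, 0, 0, 0, -1]

```text
clock: 2.23
position: [0.5573, 0.0513, 0.1217]
ee_rot: [0.02, 1.0, 0.0, 0.0]
ft_force: [-1.4, -0.1, -0.5]
grip_width: -0.002
grasp_force: 0.6
```

```bash
python3 go.py .575 .0515 .122 87.7
```

```text
d [-0.0177  0.0009 -0.0003] rv [0.0005 0.0009 0.0008] cur psi 87.74614534118967 t 2.2333 F [-1.4231 -0.0976 -0.5044] q [-0.49    0.3129  0.3722  1.8121 -0.1305  1.0396  1.4634] [0.5573 0.0513 0.1217]
```

Contact is established at about 1.4 N, so I keep pushing in small steps.

jog_arm:
  increments:
    - [-0.006, 0, 0, 0, 0, 0, -1]
    - [-0.011, 0, 0, 0, 0, 0, -1]
    - [-0.016, 0, 0, 0, 0, 0, -1]
    - [-0.02, 0, 0, 0, 0, 0, -1]
    - [-0.02, 0, 0, 0, 0, 0, -1]

```text
clock: 2.65
position: [0.5766, 0.0501, 0.1205]
ee_rot: [0.02, 1.0, 0.0, 0.0]
ft_force: [0.3, -0.7, -0.4]
grip_width: -0.001
grasp_force: 0.0
```

jog_arm:
  increments:
    - [-0.003, 0, 0, 0, 0, 0, -1]
    - [-0.006, 0, 0, 0, 0, 0, -1]
    - [-0.009, 0, 0, 0, 0, 0, -1]
    - [-0.012, 0, 0, 0, 0, 0, -1]
    - [-0.012, 0, 0, 0, 0, 0, -1]

```text
clock: 3.07
position: [0.581, 0.0504, 0.1186]
ee_rot: [0.019, 1.0, 0.0, -0.009]
ft_force: [-35.3, 1.8, 16.4]
grip_width: -0.004
grasp_force: 18.0
```

Stop reached (35 N). I back off now.

jog_arm:
  increments:
    - [0.01, 0, 0, 0, 0, 0, -1]
    - [0.03, 0, 0, 0, 0, 0, -1]
    - [0.06, 0, 0, 0, 0, 0, -1]
    - [0.09, 0, 0, 0, 0, 0, -1]
    - [0.11, 0.004, 0, 0, 0, 0, -1]

```text
clock: 3.48
position: [0.4762, 0.0572, 0.1202]
ee_rot: [0.02, 1.0, 0.0, -0.0]
ft_force: [1.0, -0.2, -0.6]
grip_width: 0.001
grasp_force: 0.0
```

```bash
python3 go.py .474 .056 .075 87.7; python3 - <<'E'
from h import *
np.set_printoptions(precision=4,suppress=True)
c=snap('scene'); a=cv2.resize(c['color'][120:240,280:430,::-1],None,fx=5,fy=5,interpolation=cv2.INTER_CUBIC); cv2.imwrite('pics/s2.png',a)
X=cloud(c).reshape(-1,3);m=(abs(X[:,0]-.6)<.06)&(abs(X[:,1]-.052)<.03)&(X[:,2]>.1)&(X[:,2]<.14);print(m.sum(),X[m].min(0),X[m].max(0),X[m].mean(0))
E
```

```text
d [ 0.0022 -0.0013  0.0452] rv [ 0.0001 -0.0005 -0.0005] cur psi 87.67283263736135 t 3.4833 F [ 1.0374 -0.1681 -0.5824] q [-0.5549  0.1411  0.3653  2.0116 -0.06    0.9993  1.3698] [0.4762 0.0572 0.1202]
70 [0.5948 0.0373 0.1054] [0.6167 0.0587 0.1246] [0.607  0.0468 0.1161]
```

View pics/s2.png

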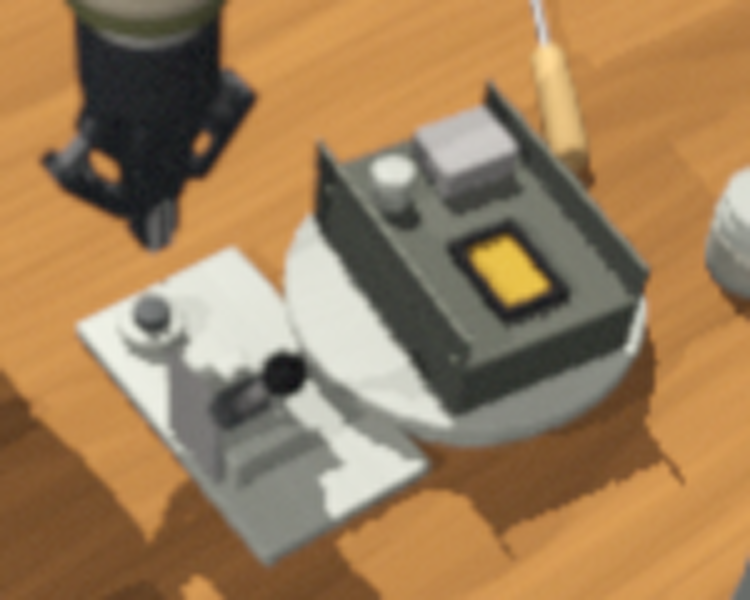

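The knob (285,373) now leans away at its far stop. Next is the button at (152,315).

jog_arm:
  increments:
    - [0.002, -0.001, 0.035, 0, 0, 0, -1]
    - [0.002, -0.001, 0.052, 0, 0, 0, -1]
    - [0.002, -0.001, 0.058, 0, 0, 0, -1]
    - [0.002, -0.001, 0.062, 0, 0, 0, -1]
    - [0.002, -0.001, 0.064, 0, 0, 0, -1]

```text
clock: 3.95
position: [0.4766, 0.0569, 0.0566]
ee_rot: [0.02, 1.0, 0.0, 0.0]
ft_force: [-2.6, 0.1, 2.9]
grip_width: 0.0
grasp_force: 1.4
```

jog_arm:
  increments:
    - [0, 0, 0.002, 0, 0, 0, -1]
    - [0, 0, 0.003, 0, 0, 0, -1]
    - [0, 0, 0.004, 0, 0, 0, -1]
    - [0, 0, 0.005, 0, 0, 0, -1]
    - [0, 0, 0.005, 0, 0, 0, -1]

```text
clock: 4.37
position: [0.4771, 0.057, 0.0529]
ee_rot: [0.02, 1.0, 0.0, 0.001]
ft_force: [-7.1, -2.3, 18.7]
grip_width: -0.0
grasp_force: 9.3
```

jog_arm:
  increments:
    - [0, 0, 0.001, 0, 0, 0, -1]
    - [0, 0, -0.03, 0, 0, 0, -1]
    - [0, 0, -0.07, 0, 0, 0, -1]
    - [0, 0, -0.11, 0, 0, 0, -1]
    - [0, 0, -0.15, 0, 0, 0, -1]

```text
clock: 4.78
position: [0.4762, 0.0567, 0.2035]
ee_rot: [0.02, 1.0, 0.0, 0.0]
ft_force: [0.2, 0.5, -0.5]
grip_width: -0.001
grasp_force: 0.0
```

```bash
python3 - <<'E'
from h import *
np.set_printoptions(precision=3,suppress=True)
c=load('top')
for n,u,v,z in(('turq',485,237,.07),('green',476,307,.07),('squat',588,257,.045),('tallins',522,200,.105),('shortins',469,363,.045),('puller',573,350,.01)): print(n,atz(c,u*.8,v*.8,z)-np.array([.527,-.229,0]))
E
python3 go.py .527 -.229 .2 60.5
```

```text
turq [0.083 0.061 0.07 ]
green [-0.062  0.083  0.07 ]
squat [ 0.049 -0.157  0.045]
tallins [ 0.153 -0.01   0.105]
shortins [-0.172  0.096  0.045]
puller [-0.142 -0.126  0.01 ]
d [-0.0623 -0.2834  0.0035] rv [0.0004 0.0008 0.4746] cur psi 87.69165814652658 t 4.7833 F [ 0.2065  0.545  -0.5139] q [-0.5747  0.0381  0.3719  1.9228 -0.0149  1.1824  1.3331] [0.4762 0.0567 0.2035]
```

jog_arm:
  increments:
    - [-0.062, -0.283, 0, 0, 0, 0, 0.6]
    - [-0.062, -0.283, 0, 0, 0, 0, 0.6]
    - [-0.062, -0.283, 0, 0, 0, 0, 0.6]
    - [-0.062, -0.283, 0, 0, 0, 0, 0.6]
    - [-0.062, -0.283, 0, 0, 0, 0, 0.6]

```text
clock: 5.2
position: [0.5131, -0.1502, 0.2021]
ee_rot: [0.02, 1.0, 0.0, 0.001]
ft_force: [1.0, 0.4, 0.1]
grip_width: 0.709
grasp_force: 0.0
```

```bash
python3 go.py .527 -.229 .18 88
```

```text
d [-0.0169 -0.0782  0.0221] rv [ 0.0002  0.0021 -0.0043] cur psi 87.7537367288725 t 5.2 F [0.984  0.3865 0.1377] q [-0.3114  0.1786  0.5719  1.8019 -0.1045  1.1889  1.8237] [ 0.5131 -0.1502  0.2021]
```

jog_arm:
  increments:
    - [-0.017, -0.078, 0.02, 0, 0, 0, 0.6]
    - [-0.017, -0.078, 0.02, 0, 0, 0, 0.6]
    - [-0.017, -0.078, 0.02, 0, 0, 0, 0.6]
    - [-0.017, -0.078, 0.02, 0, 0, 0, 0.6]
    - [-0.017, -0.078, 0.02, 0, 0, 0, 0.6]

```text
clock: 5.62
position: [0.5268, -0.2265, 0.1813]
ee_rot: [0.02, 1.0, 0.0, 0.0]
ft_force: [0.4, 0.7, 0.9]
grip_width: 0.801
grasp_force: 0.0
```

```bash
python3 go.py .527 -.229 .061 88; python3 - <<'E'
from h import *
np.set_printoptions(precision=4,suppress=True)
c=snap('wrist');cv2.imwrite('pics/w1.png',c['color'][...,::-1]);print(-c['R'].T@c['t'],c['R'])
E
```

```text
d [-0.0003 -0.0025  0.1203] rv [ 0.0002  0.0001 -0.005 ] cur psi 87.7133959859506 t 5.6167 F [0.3736 0.709  0.9222] q [-0.1829  0.3029  0.6099  1.7267 -0.1869  1.1705  2.0098] [ 0.5268 -0.2265  0.1813]
[ 0.4452 -0.2237  0.2981] [[ 0.039   0.9992  0.001 ]
 [ 0.948  -0.0373  0.3162]
 [ 0.316  -0.0114 -0.9487]]
```

View pics/w1.png

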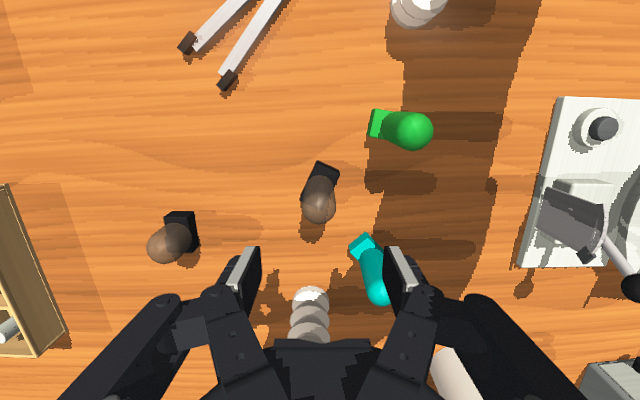

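The wrist view shows the tall valve with its dome at (319,208) and base corners at (318,161) and (340,172). I'll check its position with this view.

```bash
python3 - <<'E'
from h import *
np.set_printoptions(precision=4,suppress=True)
c=load('wrist')
print(atz(c,319,207,.077), 'edge',atz(c,318,161,.0),atz(c,340,172,.0))
X=cloud(c).reshape(-1,3); m=(np.hypot(X[:,0]-.527,X[:,1]+.229)<.045);g=X[m&(X[:,2]>.03)&(X[:,2]<.1)]
print(g.min(0),g.max(0)); g=X[m&(X[:,2]>.008)&(X[:,2]<.024)];print(len(g),cv2.minAreaRect(g[:,:2].astype(np.float32)*1000))
e=atz(c,340,172,0)-atz(c,318,161,0);print(np.degrees(np.arctan2(e[1],e[0])),np.hypot(*e[:2]))
E
```

```text
[ 0.5263 -0.229   0.077 ] edge [ 0.501  -0.2296  0.    ] [ 0.5142 -0.2058  0.    ]
[ 0.5101 -0.2442  0.03  ] [ 0.5386 -0.2149  0.0922]
395 ((524.9027099609375, -229.51148986816406), (27.718299865722656, 45.58925247192383), 62.493377685546875)
60.94268650138661 0.0272085849263979
```

jog_arm:
  increments:
    - [0, -0.002, 0.03, 0, 0, 0, 0.6]
    - [0, -0.0025, 0.06, 0, 0, 0, 0.6]
    - [0, -0.0025, 0.09, 0, 0, 0, 0.6]
    - [0, -0.0025, 0.12, 0, 0, 0, 0.6]
    - [0, -0.0025, 0.12, 0, 0, 0, 0.6]

```text
clock: 6.08
position: [0.5242, -0.2261, 0.0567]
ee_rot: [0.018, 1.0, 0.001, -0.003]
ft_force: [0.0, 1.0, -0.9]
grip_width: 0.801
grasp_force: 0.0
```

jog_arm:
  increments:
    - [0, 0, 0, 0, 0, 0, 0.6]
    - [0, 0, 0, 0, 0, 0, -1]
    - [0, 0, 0, 0, 0, 0, -1]
    - [0, 0, 0, 0, 0, 0, -1]
    - [0, 0, 0, 0, 0, 0, -1]
  grip_force: 30

```text
clock: 6.5
position: [0.5276, -0.2294, 0.0632]
ee_rot: [0.02, 1.0, -0.0, 0.001]
ft_force: [-1.8, 2.1, 8.0]
grip_width: 0.342
grasp_force: 29.0
```

jog_arm:
  increments:
    - [0, 0, 0, 0, 0, 0, -1]
    - [0, 0, 0, 0, 0, 0, -1]
    - [0, 0, 0, 0, 0, 0, -1]
    - [0, 0, -0.005, 0, 0, 0, -1]
    - [0, 0, -0.015, 0, 0, 0, -1]

```text
clock: 6.92
position: [0.5261, -0.2291, 0.0765]
ee_rot: [0.02, 1.0, 0.0, -0.0]
ft_force: [-0.6, 0.0, -0.6]
grip_width: 0.342
grasp_force: 29.7
```

jog_arm:
  increments:
    - [0, 0, -0.03, 0, 0, 0, -1]
    - [0, 0, -0.06, 0, 0, 0, -1]
    - [0, 0, -0.09, 0, 0, 0, -1]
    - [0, 0, -0.12, 0, 0, 0, -1]
    - [0, 0, -0.145, 0, 0, 0, -1]

```text
clock: 7.33
position: [0.5265, -0.2298, 0.2247]
ee_rot: [0.02, 1.0, -0.0, 0.001]
ft_force: [0.9, 0.4, -0.9]
grip_width: 0.342
grasp_force: 29.8
```

jog_arm:
  increments:
    - [0, 0, -0.01, 0, 0, 0, -1]
    - [0, 0, -0.01, 0, 0, 0, -1]
    - [0, 0, -0.01, 0, 0, 0, -1]
    - [0, 0, -0.01, 0, 0, 0, -1]
    - [0, 0, -0.01, 0, 0, 0, -1]

```text
clock: 7.75
position: [0.5258, -0.229, 0.2296]
ee_rot: [0.02, 1.0, 0.0, -0.001]
ft_force: [-0.5, -0.3, -0.2]
grip_width: 0.348
grasp_force: 29.8
```

```bash
python3 go.py .606 .211 .24 106.5
```

```text
d [-0.0626  0.4428 -0.0103] rv [ 0.0009 -0.0025 -0.3277] cur psi 87.72162619239597 t 7.75 F [-0.5043 -0.2529 -0.1996] q [-0.1967  0.2617  0.628   1.6665 -0.1594  1.268   1.9942] [ 0.5258 -0.229   0.2296]
```

jog_arm:
  increments:
    - [-0.003, 0.02, -0.01, 0, 0, 0, -1]
    - [-0.008, 0.055, -0.01, 0, 0, 0, -1]
    - [-0.013, 0.09, -0.01, 0, 0, 0, -1]
    - [-0.018, 0.125, -0.01, 0, 0, -0.05, -1]
    - [-0.023, 0.16, -0.01, 0, 0, -0.1, -1]

```text
clock: 8.17
position: [0.5554, -0.0687, 0.2401]
ee_rot: [-0.031, 1.0, -0.0, -0.001]
ft_force: [0.6, -0.7, -1.5]
grip_width: 0.344
grasp_force: 29.9
```

```bash
python3 go.py .606 .211 .24 106.4
```

```text
d [-0.0679  0.276   0.    ] rv [ 0.0002 -0.0018 -0.2242] cur psi 93.554060348933 t 8.1667 F [ 0.5625 -0.6856 -1.491 ] q [-0.4118  0.2072  0.5226  1.6848 -0.1071  1.2799  1.7654] [ 0.5554 -0.0687  0.2401]
```

jog_arm:
  increments:
    - [-0.008, 0.033, 0, 0, 0, -0.05, -1]
    - [-0.016, 0.066, 0, 0, 0, -0.1, -1]
    - [-0.024, 0.099, 0, 0, 0, -0.15, -1]
    - [-0.032, 0.132, 0, 0, 0, -0.2, -1]
    - [-0.04, 0.16, 0, 0, 0, -0.22, -1]

```text
clock: 8.58
position: [0.5856, 0.0944, 0.2399]
ee_rot: [-0.142, 0.99, 0.0, -0.001]
ft_force: [1.0, -0.1, -1.0]
grip_width: 0.341
grasp_force: 29.9
```

```bash
python3 go.py .606 .211 .24 106.4
```

```text
d [-0.0523  0.1062 -0.0002] rv [ 0.0006 -0.0021 -0.0017] cur psi 106.30373477329233 t 8.5833 F [ 1.0127 -0.1084 -0.9893] q [-0.567   0.279   0.4015  1.5916 -0.1125  1.296   1.7068] [0.5856 0.0944 0.2399]
```

jog_arm:
  increments:
    - [-0.016, 0.032, 0, 0, 0, 0, -1]
    - [-0.032, 0.064, 0, 0, 0, 0, -1]
    - [-0.045, 0.09, 0, 0, 0, 0, -1]
    - [-0.051, 0.105, 0, 0, 0, 0, -1]
    - [-0.051, 0.105, 0, 0, 0, 0, -1]

```text
clock: 9.0
position: [0.605, 0.2116, 0.2392]
ee_rot: [-0.143, 0.99, 0.0, -0.001]
ft_force: [0.5, 0.3, -1.5]
grip_width: 0.343
grasp_force: 29.9
```

jog_arm:
  increments:
    - [0, 0, 0.0, 0, 0, 0, -1]
    - [0, 0, 0.0, 0, 0, 0, -1]
    - [0, 0, 0.02, 0, 0, 0, -1]
    - [0, 0, 0.03, 0, 0, 0, -1]
    - [0, 0, 0.03, 0, 0, 0, -1]

```text
clock: 9.42
position: [0.605, 0.2048, 0.2086]
ee_rot: [-0.139, 0.99, -0.001, -0.002]
ft_force: [-1.1, 0.0, -1.2]
grip_width: 0.339
grasp_force: 29.8
```

```bash
python3 go.py .606 .211 .162 106.4; python3 - <<'E'
from h import *
np.set_printoptions(precision=4,suppress=True)
w=snap('wrist');s=snap('scene');t=snap('top')
a=cv2.resize(s['color'][100:220,300:420,::-1],(400,400),interpolation=cv2.INTER_CUBIC)
b=cv2.resize(w['color'][100:400,170:470,::-1],(400,400),interpolation=cv2.INTER_CUBIC)
cv2.imwrite('pics/p1.png',np.hstack([a,b]))
E
```

```text
d [-0.0029  0.0057  0.0466] rv [-0.0008 -0.0043 -0.008 ] cur psi 105.94138101980944 t 9.4167 F [-1.1473  0.0224 -1.2349] q [-0.6639  0.4017  0.3499  1.4998 -0.1402  1.2694  1.5516] [0.605  0.2048 0.2086]
```

View pics/p1.png

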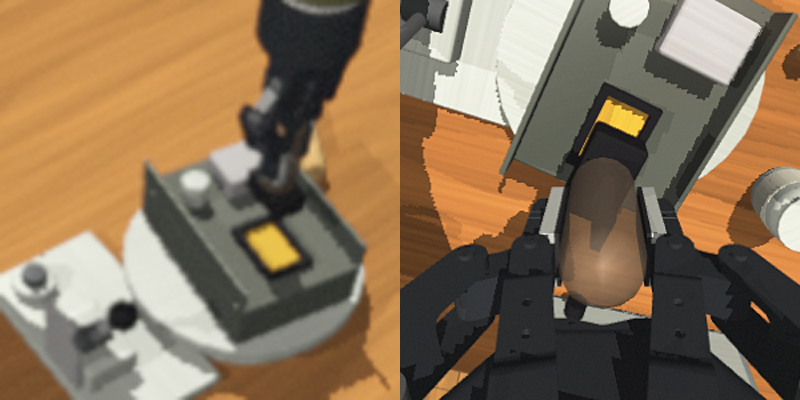

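jog_arm:
  increments:
    - [-0.001, 0.001, 0.01, 0, 0, 0, -1]
    - [-0.001, 0.001, 0.02, 0, 0, 0, -1]
    - [-0.001, 0.001, 0.03, 0, 0, 0, -1]
    - [-0.001, 0.001, 0.035, 0, 0, 0, -1]
    - [-0.001, 0.001, 0.035, 0, 0, 0, -1]

```text
clock: 9.98
position: [0.6059, 0.2077, 0.1742]
ee_rot: [-0.14, 0.99, -0.0, -0.001]
ft_force: [-0.7, -0.4, 0.1]
grip_width: 0.338
grasp_force: 29.8
```

jog_arm:
  increments:
    - [0, 0, 0, 0, 0, 0, -1]
    - [0, 0, 0, 0, 0, 0, -1]
    - [0, 0, 0, 0, 0, 0, -1]
    - [0, 0, 0, 0, 0, 0, -1]
    - [0, 0, 0, 0, 0, 0, -1]

```text
clock: 10.4
position: [0.607, 0.2081, 0.1767]
ee_rot: [-0.14, 0.99, 0.0, 0.0]
ft_force: [-0.5, -0.1, -0.7]
grip_width: 0.342
grasp_force: 29.8
```

```bash
python3 go.py .606 .211 .162 106.4; python3 - <<'E'
from h import *
np.set_printoptions(precision=4,suppress=True)
w=snap('wrist');s=snap('scene')
b=cv2.resize(w['color'][130:230,270:403,::-1],None,fx=6,fy=6,interpolation=cv2.INTER_CUBIC)
b=cv2.convertScaleAbs(b,alpha=1.6,beta=15);cv2.imwrite('pics/p2.png',b)
for n,c in(('w',w),('s',s)):
    X=cloud(c).reshape(-1,3);m=np.hypot(X[:,0]-.606,X[:,1]-.211)<.06
    g=X[m&(X[:,2]>.1095)&(X[:,2]<.128)];print(n,len(g),cv2.minAreaRect(g[:,:2].astype(np.float32)*1000))
    g=X[m&(X[:,2]>.09)];print(np.histogram(g[:,2],bins=np.arange(.09,.135,.003))[0])
    g=X[m&(X[:,2]>.084)&(X[:,2]<.095)];print(len(g),cv2.minAreaRect(g[:,:2].astype(np.float32)*1000))
E
```

```text
d [0.0001 0.0031 0.0147] rv [ 0.0002  0.0006 -0.006 ] cur psi 106.05573729598783 t 10.4 F [-0.5388 -0.064  -0.7015] q [-0.6617  0.4289  0.3426  1.5323 -0.1503  1.2057  1.557 ] [0.607  0.2081 0.1767]
w 350 ((595.2739868164062, 199.0217742919922), (22.170278549194336, 49.1693229675293), 47.341678619384766)
[ 97  93  93  95 131 377   1   1  58  79  76  74  83 266 632]
1499 ((603.8591918945312, 211.94830322265625), (113.24048614501953, 62.288536071777344), 80.07093048095703)
s 61 ((612.5099487304688, 184.78955078125), (54.5025634765625, 47.121524810791016), 22.451879501342773)
[36 11  4 10 12 16  7  0  8 15 13 15 13 16 41]
188 ((608.2154541015625, 212.910400390625), (108.82835388183594, 95.00791931152344), 41.21475601196289)
```

View pics/p2.png

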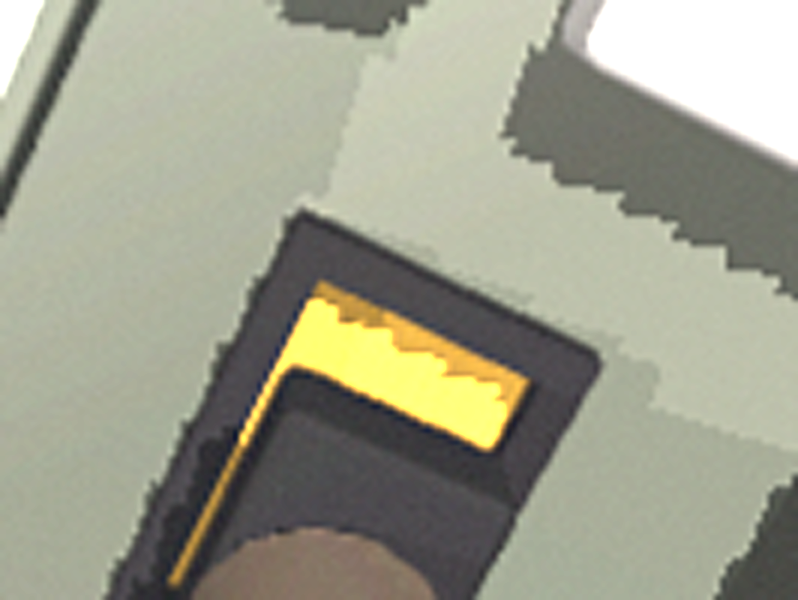

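```bash
python3 - <<'E'
from h import *
np.set_printoptions(precision=4,suppress=True)
w=load('wrist'); C=lambda x,y:(270+(x+.5)/6-.5,130+(y+.5)/6-.5)
A=lambda p,z:atz(w,*C(*p),z)
a,b=A((300,212),.089),A((598,355),.089);d=b-a;th=np.arctan2(d[1],d[0])+np.pi/2
print('collar',np.degrees(th),np.hypot(*d[:2]))
i1,i2=A((318,282),.089),A((530,380),.089);d2=i2-i1;print('inner',np.degrees(np.arctan2(d2[1],d2[0]))+90,np.hypot(*d2[:2]))
ex=np.array([np.cos(th),np.sin(th),0]);ey=np.array([-ex[1],ex[0],0])
print('sock',(a+b)/2+.031*ex,(i1+i2)/2+.025*ex)
for z in(.113,.116):
    p,q=A((288,368),z),A((488,452),z);r=A((175,584),z)
    f=q-p;g=r-p;t2=np.arctan2(f[1],f[0])+np.pi/2;print('base',np.degrees(t2),np.degrees(np.arctan2(g[1],g[0])),np.hypot(*f[:2]))
    u=np.array([np.cos(t2),np.sin(t2),0]);v=np.array([-u[1],u[0],0]);print('bctr',p+.023*u-.014*v)
p,q=A((300,408),.135),A((515,505),.135);f=q-p;t2=np.arctan2(f[1],f[0])+np.pi/2
u=np.array([np.cos(t2),np.sin(t2),0]);print('top edge',np.degrees(t2),np.hypot(*f[:2]),(p+q)/2+.023*u)
E
```

```text
collar 170.17298420558495 0.042727043744454435
inner 170.7317247543998 0.03044114478284679
sock [0.5418 0.2217 0.089 ] [0.5546 0.2193 0.089 ]
base 172.3692987133455 -10.721176002848345 0.025312231468246533
bctr [0.5608 0.2147 0.113 ]
base 172.36929871334536 -10.721176002848358 0.0248915138661486
bctr [0.5599 0.2145 0.116 ]
top edge 170.65982566947628 0.024516754716773944 [0.5582 0.2144 0.135 ]
```

The collar and valve base are aligned within about 1°. The base is about 3.4 mm short in y, so I correct that and descend to roughly 11 mm above the mouth.

jog_arm:
  increments:
    - [-0.0005, 0.002, 0.0, 0, 0, 0, -1]
    - [-0.0005, 0.0034, 0.004, 0, 0, 0, -1]
    - [-0.0005, 0.0034, 0.009, 0, 0, 0, -1]
    - [-0.0005, 0.0034, 0.013, 0, 0, 0, -1]
    - [-0.0005, 0.0034, 0.0155, 0, 0, 0, -1]

```text
clock: 10.92
position: [0.6059, 0.2114, 0.1597]
ee_rot: [-0.14, 0.99, -0.0, -0.001]
ft_force: [0.1, 0.8, -0.1]
grip_width: 0.345
grasp_force: 29.8
```

jog_arm:
  increments:
    - [0, 0, 0, 0, 0, 0, -1]
    - [0, 0, 0, 0, 0, 0, -1]
    - [0, 0, 0, 0, 0, 0, -1]
    - [0, 0, 0, 0, 0, 0, -1]
    - [0, 0, 0, 0, 0, 0, -1]

```text
clock: 11.33
position: [0.6065, 0.2115, 0.161]
ee_rot: [-0.14, 0.99, 0.0, 0.0]
ft_force: [0.0, -1.2, -1.4]
grip_width: 0.345
grasp_force: 29.8
```

jog_arm:
  increments:
    - [0, 0, 0, 0, 0, 0, -1]
    - [0, 0, 0, 0, 0, 0, -1]
    - [0, 0, 0, 0, 0, 0, -1]
    - [0, 0, 0, 0, 0, 0, -1]
    - [0, 0, 0, 0, 0, 0, -1]

```text
clock: 11.75
position: [0.6063, 0.2114, 0.1608]
ee_rot: [-0.14, 0.99, 0.0, 0.0]
ft_force: [-0.0, -1.0, -0.8]
grip_width: 0.34
grasp_force: 29.8
```

```bash
python3 go.py .606 .211 .161 106.4; python3 - <<'E'
from h import *
w=snap('wrist');s=snap('scene')
b=cv2.resize(w['color'][120:220,270:370,::-1],(400,400),interpolation=cv2.INTER_CUBIC)
a=cv2.resize(s['color'][130:210,320:400,::-1],(400,400),interpolation=cv2.INTER_CUBIC)
cv2.imwrite('pics/p3.png',cv2.convertScaleAbs(np.hstack([a,b]),alpha=1.6,beta=15))
X=cloud(w).reshape(-1,3);m=np.hypot(X[:,0]-.606,X[:,1]-.211)<.05
print(np.histogram(X[m][:,2],bins=np.arange(.078,.13,.002)))
E
```

```text
d [ 0.0005 -0.0003 -0.0002] rv [ 0.0001  0.     -0.006 ] cur psi 106.05722084104033 t 11.75 F [-0.0169 -0.9683 -0.7812] q [-0.6634  0.4439  0.3382  1.5466 -0.155   1.1776  1.555 ] [0.6063 0.2114 0.1608]
(array([2029, 4118,  136,   53,  489,  775,    2,    0,    0,    1,   34,
         46,   52,   49,   55,   51,   46,   70,  196,  658,   15,   28,
         65,   58,   57]), array([0.078, 0.08 , 0.082, 0.084, 0.086, 0.088, 0.09 , 0.092, 0.094,
       0.096, 0.098, 0.1  , 0.102, 0.104, 0.106, 0.108, 0.11 , 0.112,
       0.114, 0.116, 0.118, 0.12 , 0.122, 0.124, 0.126, 0.128]))
```

View pics/p3.png

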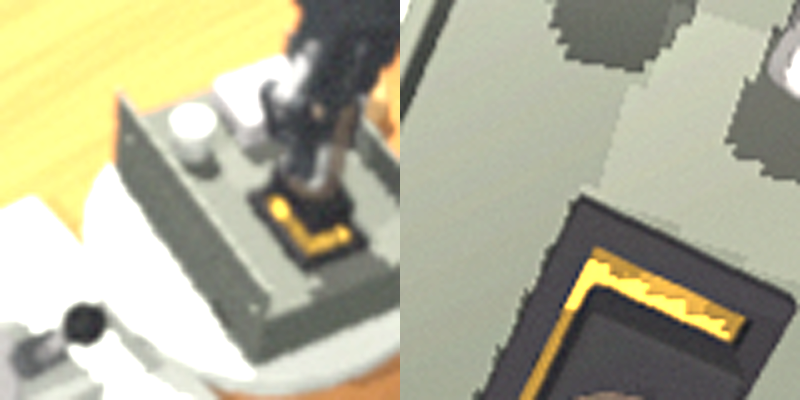

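```bash
python3 - <<'E'
from h import *
np.set_printoptions(precision=4,suppress=True)
w=load('wrist'); C=lambda x,y:(270+(x-400+.5)/4-.5,120+(y+.5)/4-.5)
A=lambda p,z:atz(w,*C(*p),z)
def ctr(p,q,L):
    f=q-p;t=np.arctan2(f[1],f[0])-np.pi/2;return np.degrees(t),np.hypot(*f[:2])*1e3,(p+q)/2+L*np.array([np.cos(t),np.sin(t),0])
print(ctr(A((580,196),.089),A((795,300),.089),.031),ctr(A((594,248),.089),A((746,318),.089),.025))
X=cloud(w).reshape(-1,3);m=np.hypot(X[:,0]-.606,X[:,1]-.211)<.05
g=X[m&(X[:,2]>.1135)&(X[:,2]<.1185)];r=cv2.minAreaRect(g[:,:2].astype(np.float32)*1000);print(r,cv2.boxPoints(r))
g=X[m&(X[:,2]>.098)&(X[:,2]<.118)];r=cv2.minAreaRect(g[:,:2].astype(np.float32)*1000);print(r,cv2.boxPoints(r))
g=X[m&(X[:,2]>.086)&(X[:,2]<.0905)];r=cv2.minAreaRect(g[:,:2].astype(np.float32)*1000);print(r,cv2.boxPoints(r))
E
```

```text
(np.float64(-10.171404982319805), np.float64(42.95623147213774), array([0.6027, 0.2109, 0.089 ])) (np.float64(-9.3720947103883), np.float64(30.37528675869963), array([0.6039, 0.2111, 0.089 ]))
((598.0888061523438, 211.65512084960938), (28.328105926513672, 34.30965805053711), 80.81756591796875) [[578.8936 200.4101]
 [612.7635 194.935 ]
 [617.2841 222.9001]
 [583.4141 228.3752]]
((601.5731811523438, 211.05984497070312), (28.46953773498535, 41.69314193725586), 81.18119049072266) [[578.7908 200.1894]
 [619.991  193.7974]
 [624.3556 221.9303]
 [583.1554 228.3223]]
((603.8223266601562, 211.648193359375), (44.32818603515625, 62.46713638305664), 79.91706085205078) [[569.1908 195.2946]
 [630.6931 184.3582]
 [638.4539 228.0018]
 [576.9515 238.9381]]
```

The base centre is about 1 mm from the socket centre, turned within about 1.3°, and hovering about 9 mm above the mouth. I'm handing in.

```bash
python3 -c "
from h import *
print(workorder.hand_in())"
```

```text
the job is handed in; nothing more can be done
None
```

I handed the job in with the tall valve held about 9 mm above the socket, about 1 mm off centre and 1° off in turn, after pushing the lever to its far stop and pressing and releasing the button; the hand-in gave no verdict.

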